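Close the bar clamp on a glued cork blank and hold it

TASK

Stand the little laminated cork blank on the board between the jaws of the bar clamp, centred on the pads with its glue seams parallel to the jaw faces, and let go of it. Then pump the clamp's trigger against its handle, again and again, until the end jaw closes on the blank and its soft pad is squashed by about a third of its thickness - snug, but never so hard that the cork is crushed - and finish still holding the trigger squeezed. Move the jaw by the trigger only, and leave the other things on the bench where they are.

Things in the scene. Friction and masses are not known exactly. Their poses are not given: they have to be found in the camera images.
- clamp: Plywood board with a one-hand bar clamp (black plastic, steel bar) screwed on it, lying on its side; fixed. Origin at bench level under the bar at the head jaw's face; z up, +y along the bar from head jaw to end jaw, +x the way both jaws stick out (to 90 mm), -x the handle (to -118). Board x -36..108, y -120..115, top z 12 mm. Bar at x 0, z 34, 16 wide. Highest part: head, 57 mm (y -57..-6).
- blank: The work: block of three cork slabs freshly glued, dark seams showing, 30 (x, across the seams) x 44 (y) x 36 (z) mm, about 30 g, loose on the bench. Origin at the centre of its underside. In the clamp its x axis lies along the bar (either way). Best held across its 44 mm, where 30 mm is left between it and the bar.
- bed (a point): Point on the board's top (12 mm above the bench) where the middle of the blank's underside belongs: 60 mm out from the bar, 19 mm from the head jaw's face (4 mm free to the blank). Axes as the clamp's. A few mm along the bar do not matter: the closing jaw pushes the blank home against the head pad.
- head_face (a point): Centre of the face of the fixed head jaw's thin, firm rubber pad (36 mm in x by 26 mm high), 60 mm out from the bar, 34 mm above the bench. Axes as the clamp's.
- head_pad: That firm pad on the head jaw; its origin is point head_face.
- pad_face (a point): Centre of the face of the end jaw's soft grey pad (36 mm in x, 26 mm high, 12 mm thick when not squashed), facing the head jaw; 60 mm out from the bar, 34 mm above the bench. The gap between the jaws is its distance from head_face: 46 to 60 mm at the start.
- pad (a joint): How far the soft pad is squashed, m: 0 free, grows by 1 mm per 4 N of clamping force, 9 mm at most. About 4 mm (a third) is right.
- bar (a joint): How far the bar with the end jaw has been drawn in, m: 0 widest (60 mm between the pads), grows as the jaw closes, 0.042 at most. A brake of about 30 N holds it wherever it is left; only the trigger moves it, and only inwards.
- trigger (a joint): Trigger angle, rad: 0 at rest (sprung back), 0.24 fully squeezed. Upright pivot near the bar, 86 mm from trigger_grip. A ratchet: after idle travel (up to 0.1 rad, 0.15 once it clamps) squeezing draws the bar in by 26 mm per rad: some 5 mm a full stroke, 2 to 3 when clamping; going back leaves the bar. Force at the trigger: 3 to 4 N spring, 9 N to move the bar, 3 N per 10 N of clamping.
- trigger_grip (a point): Middle of the trigger where a finger presses, 70 mm from the bar on the handle side, 34 mm above the bench; moves with it. The trigger is a dark bar 12 mm thick (clamp's y), 22 mm high, 40 to 95 mm from the bar. Its outer face, 6 mm to +y of this point, is pressed towards -y, to the handle; full stroke 20 mm.
- handle_grip (a point): Middle of the pistol handle, 70 mm from the bar, 34 mm above the bench; fixed, axes as the clamp's. The handle is 24 mm thick (y), 28 mm high. From its back (12 mm to -y of this point) to the trigger's front: 61 mm at rest, 40 mm fully squeezed. Only the bench lies below (34 mm); both sides are free for fingers from above.
- spool: Thread spool, 32 mm across, 44 mm high, standing on the bench; to be left alone. Origin at the centre of its underside.
- cement: Small jar of head cement with a screw cap, 38 mm across, 58 mm high; to be left alone. Origin at the centre of its underside.
- stacker: Metal hair stacker, 32 mm across, 62 mm high; to be left alone. Origin at the centre of its underside.
Mind the look-alikes: they are no part of the job. What is shaped like the blank but purple is not meant.

How it is judged:
By the outcome, as a careful person would: the job done as asked, in the order asked, and still so for the second after the job is handed in, while the arm keeps its last pose, push and grip.
It also fails if it takes over 61 s, if anything falls off the work surface, if the arm or the gripper's body presses on something with over 40 N, if the wrist force passes 120 N, or if a joint passes its speed limit or range.

ROBOT

A 6-joint arm with a two-finger parallel gripper is mounted at the origin on the work surface. World frame = base frame: x ahead of the robot, y to its left, z up, the work surface at z = 0. Lengths are in m, angles in rad, forces in N, time in s.
With the tool pointing down it reaches from about 0.35 to 0.775 m from the base axis. Payload 5.5 kg.
Tool frame: the origin (TCP) lies midway between the tips of the shut fingers; the grasp point (between the pads) lies 19 mm behind it; z points along the fingers, y is the line along which they close (so a half turn about z gives the same grasp; the last joint's range is limited). The gripper opens to 85 mm and grips with 20 to 120 N. Pads are 22 mm wide; open, the fingers measure 114 mm over their backs; the gripper's body (76 mm by 85 mm) begins 54 mm behind the grasp point. The pads swing forward as they close: fully open they stand 13 mm farther back than shut.
Start: joints at [-1.271, 0.313, 0.046, 1.304, 0, 1.431], TCP at [0.245, -0.52, 0.231] pointing down, gripper open.
Joint ranges: [-2.76, 2.76], [-0.86, 1.69], [-1.03, 1.26], [-2.2, 2.34], [-1.47, 1.5], [-3.14, 3.14]. Speed limits (rad/s): [2.57, 2.57, 3.14, 3.14, 3.14, 3.14].

INTERFACE

Orientations are given as a unit quaternion [w, x, y, z].
In Python, from workcell import env gives the robot as it stands. The module is installed in compiled form; this text tells all that it offers.
- The arm moves only by the tool carry_out, never from a script. Its argument "series" is a list of rows, each an object with "delta_rot": the turn, a rotation vector about the world's x, y, z normalised to -1 to 1, where 1 is 0.1 rad, a list of three; "travel": the shift along the world's x, y, z normalised to -1 to 1, where 1 is 0.025 m, a list of three; "fingers": the closure, from -1 (fully open) to 1 (shut). In form: [{"delta_rot": [ax, ay, az], "travel": [tx, ty, tz], "fingers": fingers}, ...]. A call has 1 to 5 rows; each row shifts and turns the commanded pose from where the row before left it; what a row does not reach is not made up. A row lasts 1/8 s, in which the tool goes at most 62.5 mm and 10.7 degrees, less where a joint would pass 70% of its speed; a pose out of reach is approached as far as the arm can. A call with a number of a shift or a turn outside -1 to 1 is refused whole. A call with a gripper value outside its range is refused whole. The fingers move at their own pace and stop on an object; "squeeze" is the grip in N (left out, the last holds). Time passes only in rows, so rows that do not move let the fingers close. It gives the time, the measured TCP pose, the force, the opening and the grip force at its end, in the units of the state.
- env.get_state(): the state, without advancing time (a new reading comes with each control period).
- env.read_camera(name): name is "scene" or "side" or "wrist"; returns a dict with "color" (420x560x3 uint8, red, green, blue), "fx", "fy", "cx", "cy" (pixels), "world_from_camera" (4x4, takes a point from camera to world coordinates); the wrist camera has in their place "hand_eye" (4x4, takes a point from camera to tool coordinates, whose origin is the TCP and whose axes are the flange's). Camera axes: x right, y up, looking along -z (the intrinsics and any distortion apply to the point x, -y, -z); pixel columns grow to the right and rows downward; lengths in m; the calibration is good to about 2 mm. A picture is of the moment at which its call begins: read the wrist's pose just before it. There is no depth.
- env.hand_in(): hands the job in; it is judged then, once.
The state is a dict: "clock": time; "joint_pos": joint angles; "qvel": joint speeds; "tau": joint torques, N m; "tcp_pos": TCP position; "orientation": TCP orientation; "wrist_force": force on the tool from outside, world axes, zero at the start; "ft_torque": the same for the moment, N m; "finger_gap": finger opening in m; "grip_force": force on a finger pad.
Only numpy, scipy, OpenCV 4.12 (cv2) and the standard library are available. Lean on these libraries where they do the work, as an engineer would, in place of code of your own. Each camera call takes 0.05 s, during which the arm holds its last target. There are 200 camera calls.

## Working session

There is one attempt and no reset: what is moved stays moved. The work goes in short steps, Python scripts to look and compute and a tool call to move; the robot and the scene stay as the last step left them, time stands still between calls to the robot, and variables do not carry over. Pictures are saved under pics/ and viewed, at most 10 in all, crops included, and the job is handed in when it is done.

Besides the shell and the picture viewer there is one more tool, called after ">>>" as name([rows], argument=value, ...), one row to a line, values as JSON. carry_out: Moves the arm, as the interface text tells. Its arguments: {"type":"object","properties":{"series":{"type":"array","items":{"type":"object","properties":{"delta_rot":{"type":"array","items":{"type":"number"}},"travel":{"type":"array","items":{"type":"number"}},"fingers":{"type":"number"}}}},"squeeze":{"type":"number"}},"required":["series"]}

```bash
mkdir -p pics; cat > h.py <<'E'
import numpy as np, cv2
from workcell import env
from scipy.spatial.transform import Rotation as R
def grab(n):
    s=env.get_state(); c=env.read_camera(n); 
    if 'world_from_camera' in c: T=np.array(c['world_from_camera'])
    else:
        B=np.eye(4); q=s['orientation']; B[:3,:3]=R.from_quat([q[1],q[2],q[3],q[0]]).as_matrix(); B[:3,3]=s['tcp_pos']; T=B@np.array(c['hand_eye'])
    return c,T
def dist(c): 
    for k in c:
        if 'dist' in k: return np.array(c[k],float)
    return np.zeros(5)
def K(c): return np.array([[c['fx'],0,c['cx']],[0,c['fy'],c['cy']],[0,0,1.]])
def plane(c,T,px,z):
    p=cv2.undistortPoints(np.array(px,float).reshape(-1,1,2),K(c),dist(c)).reshape(-1,2)
    d=np.c_[p[:,0],-p[:,1],-np.ones(len(p))]@T[:3,:3].T; o=T[:3,3]
    return o+d*((z-o[2])/d[:,2])[:,None]
def proj(c,T,P):
    P=np.atleast_2d(P); Q=(P-T[:3,3])@T[:3,:3]
    return cv2.projectPoints(np.c_[Q[:,0],-Q[:,1],-Q[:,2]],np.zeros(3),np.zeros(3),K(c),dist(c))[0].reshape(-1,2)
def save(n,im): cv2.imwrite('pics/'+n+'.png',im[...,::-1])
E
python3 - <<'E'
from h import *
for n in('scene','side','wrist'):
    c,T=grab(n); print(n,[k for k in c],T[:3,3].round(3),c['fx']); save(n+'0',c['color'])
print(env.get_state())
E
```

```text
scene ['color', 'fx', 'fy', 'cx', 'cy', 'world_from_camera'] [1.073 0.127 0.84 ] 524.0493547994125
side ['color', 'fx', 'fy', 'cx', 'cy', 'world_from_camera'] [-0.11   0.714  0.617] 491.1734327286003
wrist ['color', 'fx', 'fy', 'cx', 'cy', 'hand_eye'] [ 0.305 -0.493  0.373] 348.7524935815566
{'clock': 0.15, 'joint_pos': array([-1.27061105e+00,  3.13814586e-01,  4.52604602e-02,  1.30360847e+00,
        5.07705493e-06,  1.43118254e+00]), 'qvel': array([ 0.00033963, -0.00105644,  0.00277635, -0.00108231, -0.00155866,
       -0.00095365]), 'tau': array([ 2.37775363e-03, -4.81068242e+01,  2.98813319e+01,  1.39106100e-02,
        3.92826712e-05, -2.20720594e-06]), 'tcp_pos': array([ 0.24468393, -0.51992565,  0.23062969]), 'orientation': array([-6.81136567e-04,  9.75919142e-01,  2.18131523e-01, -5.22566277e-05]), 'wrist_force': array([0.91087039, 0.01606352, 0.48695286]), 'ft_torque': array([ 0.01630505, -0.03566507, -0.0348219 ]), 'grip_force': 0.0, 'finger_gap': 0.08530351942578976}
```

View pics/scene0.png

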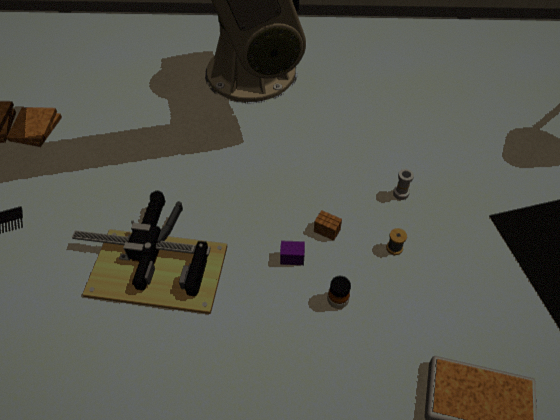

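View pics/side0.png

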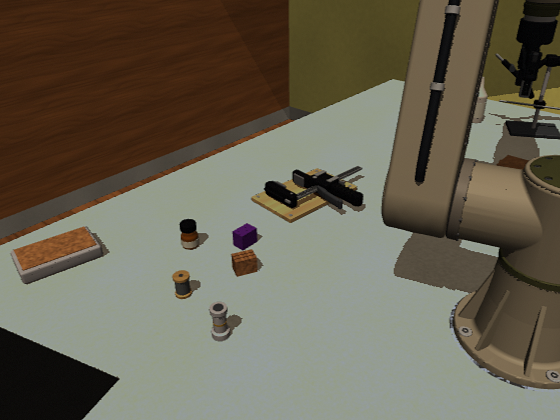

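The scene picture shows the clamp on its board at about (155,270). Its jaws point away from the robot and the end jaw is on the right at (195,268). Candidates for the blank:
- Seamed cork block at (328,225)
- Purple block at (292,253), the look-alike
- Cork tray at (480,390), far too large
- Cork sheets at (35,125), too large and flat

I choose (328,225). Next is a close crop of it, plus the measurements.

```bash
python3 - <<'E'
from h import *
c,T=grab('scene'); im=c['color']
a=cv2.resize(im[185:315,65:235],None,fx=4,fy=4,interpolation=cv2.INTER_CUBIC)[:, :]
b=cv2.resize(im[195:250,300:350],None,fx=4,fy=4,interpolation=cv2.INTER_CUBIC)
s,Ts=grab('side'); d=cv2.resize(s['color'][235:290,220:270],None,fx=4,fy=4,interpolation=cv2.INTER_CUBIC)
o=np.zeros((520,680,3),np.uint8); o[:520,:480]=a[:520,200:680]; 
o[:220,480:680]=b; o[260:480,480:680]=d
save('crop1',o)
hsv=cv2.cvtColor(im,cv2.COLOR_RGB2HSV)
print('hsv board',hsv[290,110],'cork',hsv[222,328],'purple',hsv[253,290], 'bench',hsv[330,250])
# board
m=((hsv[...,0]>15)&(hsv[...,0]<32)&(hsv[...,1]>90)&(hsv[...,2]>80)).astype(np.uint8); m[:,240:]=0;m[:215]=0
pts=np.argwhere(m)[:,::-1].astype(np.float32); h=cv2.convexHull(pts)
q=cv2.approxPolyDP(h,6,True).reshape(-1,2); print(q)
print(plane(c,T,q,0.012).round(4))
m=((hsv[...,0]<20)&(hsv[...,1]>120)&(hsv[...,2]>30)).astype(np.uint8); m2=np.zeros_like(m); m2[195:250,300:350]=m[195:250,300:350]
h=cv2.convexHull(np.argwhere(m2)[:,::-1].astype(np.int32)); print(cv2.approxPolyDP(h,2,True).reshape(-1,2).tolist())
print(plane(c,T,[[328,218]],.036))
E
```

```text
hsv board [ 23 130 102] cork [ 12 194  63] purple [146 192  69] bench [ 41  19 105]
[[226. 244.]
 [209. 311.]
 [ 83. 294.]
 [109. 230.]]
[[ 0.5285 -0.0063  0.012 ]
 [ 0.669  -0.0211  0.012 ]
 [ 0.6455 -0.2504  0.012 ]
 [ 0.5053 -0.2372  0.012 ]]
[[341, 219], [339, 230], [333, 239], [315, 232], [314, 223], [321, 211]]
[[0.47727396 0.18562522 0.036     ]]
```

View pics/crop1.png

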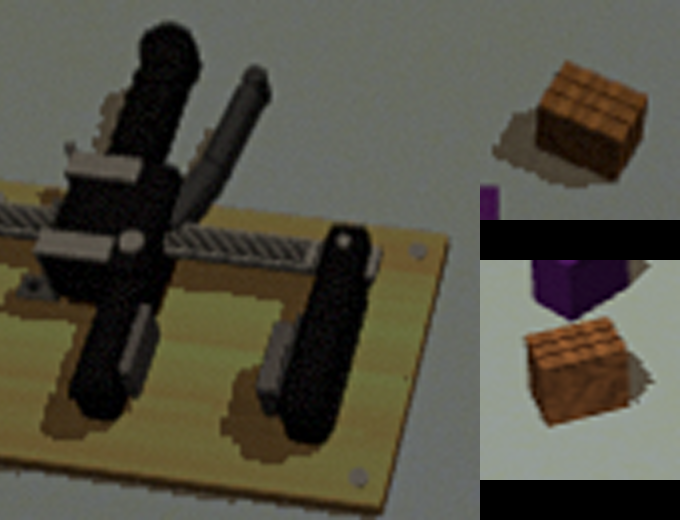

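The crop confirms the brown block with dark seams on top. The neighbour is purple, so it is not the one. Now I move the wrist camera over the clamp, on the way to the blank.

>>> carry_out([
  {"delta_rot": [0, 0, 0], "travel": [0.7, 0.96, 0], "fingers": -1},
  {"delta_rot": [0, 0, 0], "travel": [0.7, 0.96, 0], "fingers": -1},
  {"delta_rot": [0, 0, 0], "travel": [0.7, 0.96, 0], "fingers": -1},
  {"delta_rot": [0, 0, 0], "travel": [0.7, 0.96, 0], "fingers": -1},
  {"delta_rot": [0, 0, 0], "travel": [0.7, 0.96, 0], "fingers": -1},
])

```text
clock: 0.88
tcp_pos: [0.3328, -0.3995, 0.2313]
orientation: [0.0, 0.976, 0.218, -0.0]
wrist_force: [0.7, 0.6, -0.2]
finger_gap: 0.0856
grip_force: 0.0
```

>>> carry_out([
  {"delta_rot": [0, 0, 0], "travel": [0.7, 0.96, 0], "fingers": -1},
  {"delta_rot": [0, 0, 0], "travel": [0.7, 0.96, 0], "fingers": -1},
  {"delta_rot": [0, 0, 0], "travel": [0.7, 0.96, 0], "fingers": -1},
  {"delta_rot": [0, 0, 0], "travel": [0.7, 0.96, 0], "fingers": -1},
  {"delta_rot": [0, 0, 0], "travel": [0.7, 0.96, 0], "fingers": -1},
])

```text
clock: 1.5
tcp_pos: [0.4203, -0.2794, 0.2313]
orientation: [0.0, 0.976, 0.218, -0.0]
wrist_force: [-0.1, 0.1, 0.0]
finger_gap: 0.0856
grip_force: 0.0
```

>>> carry_out([
  {"delta_rot": [0, 0, 0], "travel": [0.7, 0.96, 0], "fingers": -1},
  {"delta_rot": [0, 0, 0], "travel": [0.7, 0.96, 0], "fingers": -1},
  {"delta_rot": [0, 0, 0], "travel": [0.7, 0.96, 0], "fingers": -1},
  {"delta_rot": [0, 0, 0], "travel": [0.7, 0.96, 0], "fingers": -1},
  {"delta_rot": [0, 0, 0], "travel": [0, 0, 0], "fingers": -1},
])

```text
clock: 2.12
tcp_pos: [0.4905, -0.1829, 0.2312]
orientation: [-0.0, 0.976, 0.22, -0.0]
wrist_force: [-0.6, 0.5, -0.1]
finger_gap: 0.0851
grip_force: 0.0
```

```bash
python3 - <<'E'
from h import *
c,T=grab('wrist'); save('w1',c['color']); print(np.array(c['hand_eye']).round(3)); s=env.get_state();print(s['tcp_pos'],s['clock'])
np.savez('w1.npz',T=T)
O=np.array([.5515,-.1226,0]);a=np.deg2rad(-5.85);Rz=R.from_euler('z',a).as_matrix()
for n,p in dict(board0=(-36,-120,12),board1=(108,-120,12),board2=(108,115,12),board3=(-36,115,12),head=(60,0,47),grip=(-70,0,34)).items(): print(n,proj(c,T,O+Rz@(np.array(p)/1000)).round(1))
c2,T2=grab('scene'); print(plane(c2,T2,[[321,211],[341,219],[314,223]],.036).round(4))
E
```

```text
[[ 0.001  0.965  0.262  0.066]
 [ 1.    -0.001 -0.     0.001]
 [-0.     0.262 -0.965 -0.143]
 [ 0.     0.     0.     1.   ]]
[ 0.48998705 -0.18370571  0.23117337] 2.175
board0 [[331.4 192.7]]
board1 [[413.5  68.2]]
board2 [[198.1 -81. ]]
board3 [[128.8  69.5]]
head [[281.9  36.2]]
grip [[212.5 164.1]]
[[0.4611 0.1724 0.036 ]
 [0.4787 0.2102 0.036 ]
 [0.4901 0.1591 0.036 ]]
```

View pics/w1.png

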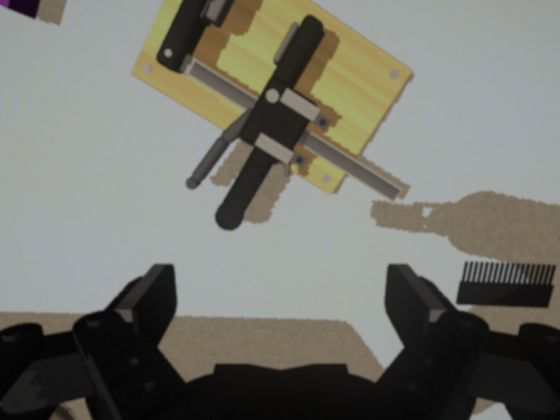

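The wrist picture shows the board corners at about (336,193), (413,72) and (133,72). The trigger tip is near (190,183), the handle end near (229,218), and the head pad near (287,42). That agrees with the estimate to a few mm.

```bash
python3 - <<'E'
from h import *
print(env.get_state()['joint_pos'].round(3))
c,T=grab('wrist'); im=c['color']; hsv=cv2.cvtColor(im,cv2.COLOR_RGB2HSV)
print(hsv[60,180],hsv[300,300],hsv[130,100])
m=((hsv[...,0]>15)&(hsv[...,0]<32)&(hsv[...,1]>80)).astype(np.uint8); m[:,450:]=0; m[200:]=0; m[:,:120]=0
m=cv2.morphologyEx(m,cv2.MORPH_OPEN,np.ones((3,3)))
h=cv2.convexHull(np.argwhere(m)[:,::-1].astype(np.int32)); q=cv2.approxPolyDP(h,5,True).reshape(-1,2); P=plane(c,T,q,.012); print(q.tolist(),P.round(4).tolist())
print('pads', plane(c,T,[[287,42],[229,218]],.045).round(4))
# line edges: subpixel fit of hull sides
E
```

```text
[-0.513  0.213 -0.088  1.271 -0.     2.188]
[23 52 39] [ 60   8 169] [ 60   8 168]
[[410, 72], [328, 191], [131, 69], [163, 0], [311, 0]] [[0.6413, -0.2535, 0.012], [0.5026, -0.2357, 0.012], [0.5282, -0.0078, 0.012], [0.5975, -0.0152, 0.012], [0.6559, -0.1388, 0.012]]
pads [[ 0.6085 -0.1362  0.045 ]
 [ 0.4413 -0.153   0.045 ]]
```

>>> carry_out([
  {"delta_rot": [0, 0, 1], "travel": [0, 0.64, 0], "fingers": -1},
  {"delta_rot": [0, 0, 1], "travel": [0, 0.64, 0], "fingers": -1},
  {"delta_rot": [0, 0, 1], "travel": [0, 0.64, 0], "fingers": -1},
  {"delta_rot": [0, 0, 1], "travel": [0, 0.64, 0], "fingers": -1},
  {"delta_rot": [0, 0, 1], "travel": [0, 0.64, 0], "fingers": -1},
])

```text
clock: 2.9
tcp_pos: [0.4894, -0.1049, 0.2314]
orientation: [0.0, 0.891, 0.453, -0.0]
wrist_force: [0.1, 0.9, 1.1]
finger_gap: 0.0856
grip_force: 0.0
```

>>> carry_out([
  {"delta_rot": [0, 0, 1], "travel": [0, 0.64, 0], "fingers": -1},
  {"delta_rot": [0, 0, 1], "travel": [0, 0.64, 0], "fingers": -1},
  {"delta_rot": [0, 0, 1], "travel": [0, 0.64, 0], "fingers": -1},
  {"delta_rot": [0, 0, 1], "travel": [0, 0.64, 0], "fingers": -1},
  {"delta_rot": [0, 0, 1], "travel": [0, 0.64, 0], "fingers": -1},
])

```text
clock: 3.52
tcp_pos: [0.4895, -0.0249, 0.2314]
orientation: [0.0, 0.751, 0.66, -0.0]
wrist_force: [1.3, 0.4, -0.7]
finger_gap: 0.0857
grip_force: 0.0
```

>>> carry_out([
  {"delta_rot": [0, 0, 1], "travel": [0, 0.64, 0], "fingers": -1},
  {"delta_rot": [0, 0, 1], "travel": [0, 0.64, 0], "fingers": -1},
  {"delta_rot": [0, 0, 1], "travel": [0, 0.64, 0], "fingers": -1},
  {"delta_rot": [0, 0, 1], "travel": [0, 0.64, 0], "fingers": -1},
  {"delta_rot": [0, 0, 1], "travel": [0, 0.64, 0], "fingers": -1},
])

```text
clock: 4.15
tcp_pos: [0.4897, 0.0551, 0.2314]
orientation: [0.0, 0.565, 0.825, -0.0]
wrist_force: [0.3, -0.5, 0.5]
finger_gap: 0.0857
grip_force: 0.0
```

>>> carry_out([
  {"delta_rot": [0, 0, 1], "travel": [0, 0.64, 0], "fingers": -1},
  {"delta_rot": [0, 0, 1], "travel": [0, 0.64, 0], "fingers": -1},
  {"delta_rot": [0, 0, 1], "travel": [0, 0.64, 0], "fingers": -1},
  {"delta_rot": [0, 0, 1], "travel": [0, 0.64, 0], "fingers": -1},
  {"delta_rot": [0, 0, 1], "travel": [0, 0.64, -0.4]},
])

```text
invalid input
```

>>> carry_out([
  {"delta_rot": [0, 0, 1], "travel": [0, 0.64, -0.6], "fingers": -1},
  {"delta_rot": [0, 0, 1], "travel": [0, 0.64, -0.6], "fingers": -1},
  {"delta_rot": [0, 0, 0.7], "travel": [-0.2, 0.64, 0], "fingers": -1},
  {"delta_rot": [0, 0, 0], "travel": [0, 0, 0], "fingers": -1},
])

```text
clock: 4.65
tcp_pos: [0.4845, 0.104, 0.2018]
orientation: [0.0, 0.449, 0.893, 0.0]
wrist_force: [0.7, -0.0, 0.1]
finger_gap: 0.0854
grip_force: 0.0
```

```bash
python3 - <<'E'
from h import *
c,T=grab('wrist'); save('w2',c['color']); s=env.get_state();print(s['tcp_pos'],s['orientation'].round(4),s['clock'],s['joint_pos'].round(2))
im=c['color']; hsv=cv2.cvtColor(im,cv2.COLOR_RGB2HSV)
m=((hsv[...,0]<20)&(hsv[...,1]>110)).astype(np.uint8); m=cv2.morphologyEx(m,cv2.MORPH_OPEN,np.ones((3,3)))
n,l,st,ce=cv2.connectedComponentsWithStats(m)
for i in range(1,n):
    if st[i,4]>150:
        h=cv2.convexHull(np.argwhere(l==i)[:,::-1].astype(np.int32)); q=cv2.approxPolyDP(h,2.5,True).reshape(-1,2)
        print(st[i],q.tolist()); print(plane(c,T,q,.036).round(4).tolist())
E
```

```text
[0.48493513 0.10354236 0.20204891] [5.000e-04 4.495e-01 8.933e-01 1.000e-04] 4.7 [ 0.05  0.17 -0.21  1.19 -0.    0.98]
[455   6  39  19 487] [[493, 6], [490, 14], [475, 24], [463, 24], [455, 12]]
[[0.5304, 0.3236, 0.036], [0.5326, 0.3182, 0.036], [0.5282, 0.3059, 0.036], [0.5205, 0.3002, 0.036], [0.5093, 0.3026, 0.036]]
[ 303   86   59   54 1823] [[361, 117], [317, 139], [303, 110], [349, 86]]
[[0.5014, 0.1964, 0.036], [0.4827, 0.1594, 0.036], [0.4582, 0.1713, 0.036], [0.4772, 0.2095, 0.036]]
[451 178  30  31 354] [[480, 180], [454, 208], [451, 202], [454, 186], [466, 178]]
[[0.622, 0.2183, 0.036], [0.6215, 0.1856, 0.036], [0.6154, 0.1881, 0.036], [0.6072, 0.2004, 0.036], [0.6107, 0.2121, 0.036]]
[ 179  304  110   76 3369] [[288, 320], [288, 329], [276, 347], [210, 375], [193, 379], [179, 363], [223, 316], [266, 304]]
[[0.5696, 0.0023, 0.036], [0.5758, -0.0059, 0.036], [0.5787, -0.0301, 0.036], [0.5433, -0.099, 0.036], [0.5317, -0.1139, 0.036], [0.5092, -0.1059, 0.036], [0.5149, -0.0329, 0.036], [0.5414, 0.0036, 0.036]]
```

View pics/w2.png

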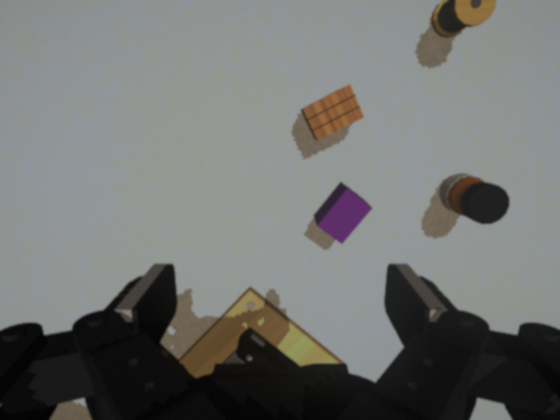

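The wrist picture shows the blank's top face, about 44 x 30 mm, at pixel (332,112), with its two seams along the long side. The purple block at (343,213) is clear of it. I align over the blank, lower a little and re-measure.

>>> carry_out([
  {"delta_rot": [0, 0, 0.96], "travel": [-0.04, 0.64, -0.2], "fingers": -1},
  {"delta_rot": [0, 0, 0.96], "travel": [-0.04, 0.64, -0.2], "fingers": -1},
  {"delta_rot": [0, 0, 0.96], "travel": [-0.04, 0.64, -0.2], "fingers": -1},
  {"delta_rot": [0, 0, 0.96], "travel": [-0.04, 0.64, -0.2], "fingers": -1},
  {"delta_rot": [0, 0, 0.96], "travel": [-0.04, 0.64, -0.2], "fingers": -1},
])

```text
clock: 5.32
tcp_pos: [0.4805, 0.1835, 0.177]
orientation: [0.001, 0.223, 0.975, 0.0]
wrist_force: [-0.0, 0.2, -0.1]
finger_gap: 0.0851
grip_force: 0.0
```

>>> carry_out([
  {"delta_rot": [0, 0, 0], "travel": [0, 0, -0.5], "fingers": -1},
  {"delta_rot": [0, 0, 0], "travel": [0, 0, 0], "fingers": -1},
])

```text
clock: 5.58
tcp_pos: [0.4792, 0.1828, 0.1629]
orientation: [-0.001, 0.225, 0.974, -0.001]
wrist_force: [-0.3, -0.1, -0.1]
finger_gap: 0.0851
grip_force: 0.0
```

```bash
cat > blank.py <<'E'
from h import *
def top(z=.036):
    c,T=grab('wrist'); s=env.get_state(); print(s['tcp_pos'],s['orientation'].round(4),s['clock'])
    im=c['color']; hsv=cv2.cvtColor(im,cv2.COLOR_RGB2HSV)
    m=((hsv[...,0]<20)&(hsv[...,1]>110)).astype(np.uint8); m=cv2.morphologyEx(m,cv2.MORPH_CLOSE,np.ones((3,3)))
    n,l,st,ce=cv2.connectedComponentsWithStats(m)
    g=proj(c,T,[[s['tcp_pos'][0],s['tcp_pos'][1],z]])[0]; ok=[i for i in range(1,n) if st[i,4]>500]
    i=min(ok,key=lambda i:np.hypot(*(ce[i]-g))); 
    h=cv2.convexHull(np.argwhere(l==i)[:,::-1].astype(np.int32)).reshape(-1,2)
    P=plane(c,T,h,z)[:,:2]*1000; r=cv2.minAreaRect(P.astype(np.float32)); print('px',ce[i],st[i],'rect',r)
    q=cv2.approxPolyDP(h,3,True).reshape(-1,2); print(q.tolist(),plane(c,T,q,z).round(4).tolist())
    return c
if __name__=='__main__': top()
E
python3 blank.py
```

```text
[0.4795361  0.18282392 0.16337947] [-4.000e-04  2.251e-01  9.743e-01 -4.000e-04] 5.625
px [284.05198915 197.66726944] [ 257  177   55   42 2212] rect ((477.7586669921875, 185.7012939453125), (43.056732177734375, 33.334957122802734), 64.05158996582031)
[[310, 217], [258, 218], [257, 183], [261, 178], [308, 178]] [[0.5012, 0.1976, 0.036], [0.4836, 0.1596, 0.036], [0.4578, 0.1718, 0.036], [0.4556, 0.1765, 0.036], [0.4717, 0.2095, 0.036]]
```

Angle and centre agree, with only 2 mm to correct. Descending and gripping.

>>> carry_out([
  {"delta_rot": [0, 0, 0], "travel": [0, 0.08, -0.9], "fingers": -1},
  {"delta_rot": [0, 0, 0], "travel": [0, 0, -0.9], "fingers": -1},
  {"delta_rot": [0, 0, 0], "travel": [0, 0, -0.9], "fingers": -1},
  {"delta_rot": [0, 0, 0], "travel": [0, 0, -0.9], "fingers": -1},
  {"delta_rot": [0, 0, 0], "travel": [0, 0, -0.9], "fingers": -1},
])

```text
clock: 6.25
tcp_pos: [0.4804, 0.185, 0.0511]
orientation: [0.0, 0.225, 0.974, 0.0]
wrist_force: [-0.1, -0.6, 0.6]
finger_gap: 0.0852
grip_force: 0.0
```

>>> carry_out([
  {"delta_rot": [0, 0, 0], "travel": [0, 0, -0.9], "fingers": -1},
  {"delta_rot": [0, 0, 0], "travel": [0, 0, -0.88], "fingers": -1},
  {"delta_rot": [0, 0, 0], "travel": [0, 0, 0], "fingers": 1},
  {"delta_rot": [0, 0, 0], "travel": [0, 0, 0], "fingers": 1},
  {"delta_rot": [0, 0, 0], "travel": [0, 0, 0], "fingers": 1},
], squeeze=25)

```text
clock: 6.88
tcp_pos: [0.481, 0.1857, 0.0082]
orientation: [0.001, 0.224, 0.975, 0.001]
wrist_force: [-0.7, -0.3, 0.0]
finger_gap: 0.0437
grip_force: 26.2
```

>>> carry_out([
  {"delta_rot": [0, 0, 0], "travel": [0, 0, 0], "fingers": 1},
  {"delta_rot": [0, 0, 0], "travel": [0, 0, 0], "fingers": 1},
  {"delta_rot": [0, 0, 0], "travel": [0, 0, 0], "fingers": 1},
])

```text
clock: 7.25
tcp_pos: [0.481, 0.1858, 0.0081]
orientation: [0.001, 0.224, 0.975, 0.0]
wrist_force: [-0.2, -0.8, 6.5]
finger_gap: 0.0437
grip_force: 27.0
```

Gripped at 43.7 mm. Lifting and going past the clamp for a clean wrist view of it.

>>> carry_out([
  {"delta_rot": [0, 0, 0], "travel": [0, 0, 0.6], "fingers": 1},
  {"delta_rot": [0, 0, 0], "travel": [0, 0, 1], "fingers": 1},
  {"delta_rot": [0, 0, 0], "travel": [0, 0, 1], "fingers": 1},
  {"delta_rot": [0, 0, -0.5], "travel": [0.1, -0.5, 1], "fingers": 1},
  {"delta_rot": [0, 0, -0.65], "travel": [0.2, -0.96, 1], "fingers": 1},
])

```text
clock: 7.88
tcp_pos: [0.487, 0.1494, 0.1235]
orientation: [0.0, 0.28, 0.96, 0.0]
wrist_force: [0.3, -0.7, -0.5]
finger_gap: 0.0434
grip_force: 26.2
```

>>> carry_out([
  {"delta_rot": [0, 0, -0.65], "travel": [0.2, -0.96, 1], "fingers": 1},
  {"delta_rot": [0, 0, -0.65], "travel": [0.2, -0.96, 1], "fingers": 1},
  {"delta_rot": [0, 0, -0.65], "travel": [0.2, -0.96, 1], "fingers": 1},
  {"delta_rot": [0, 0, -0.65], "travel": [0.2, -0.96, 0], "fingers": 1},
  {"delta_rot": [0, 0, -0.65], "travel": [0.2, -0.96, 0], "fingers": 1},
])

```text
clock: 8.5
tcp_pos: [0.5124, 0.0285, 0.1982]
orientation: [0.001, 0.432, 0.902, 0.0]
wrist_force: [-0.7, 0.3, 0.2]
finger_gap: 0.0435
grip_force: 26.1
```

>>> carry_out([
  {"delta_rot": [0, 0, -0.65], "travel": [0.2, -0.96, 0], "fingers": 1},
  {"delta_rot": [0, 0, -0.65], "travel": [0.2, -0.96, 0], "fingers": 1},
  {"delta_rot": [0, 0, -0.65], "travel": [0.2, -0.96, 0], "fingers": 1},
  {"delta_rot": [0, 0, -0.65], "travel": [0.2, -0.96, 0], "fingers": 1},
  {"delta_rot": [0, 0, -0.65], "travel": [0.2, -0.96, 0], "fingers": 1},
])

```text
clock: 9.12
tcp_pos: [0.5371, -0.0914, 0.1976]
orientation: [0.0, 0.572, 0.82, 0.0]
wrist_force: [0.4, -1.4, 0.1]
finger_gap: 0.0436
grip_force: 26.1
```

>>> carry_out([
  {"delta_rot": [0, 0, -0.65], "travel": [0.2, -0.96, 0], "fingers": 1},
  {"delta_rot": [0, 0, -0.65], "travel": [0.2, -0.96, 0], "fingers": 1},
  {"delta_rot": [0, 0, -0.65], "travel": [0.2, -0.96, 0], "fingers": 1},
  {"delta_rot": [0, 0, -0.65], "travel": [0.2, -0.96, 0], "fingers": 1},
  {"delta_rot": [0, 0, -0.65], "travel": [0.2, -0.96, 0], "fingers": 1},
])

```text
clock: 9.75
tcp_pos: [0.5626, -0.2124, 0.1968]
orientation: [-0.0, 0.698, 0.716, 0.0]
wrist_force: [0.1, 0.9, 0.0]
finger_gap: 0.044
grip_force: 26.1
```

>>> carry_out([
  {"delta_rot": [0, 0, -0.1], "travel": [0, -0.4, 0], "fingers": 1},
  {"delta_rot": [0, 0, 0], "travel": [0, 0, 0], "fingers": 1},
])

```text
clock: 10.0
tcp_pos: [0.5621, -0.2215, 0.1965]
orientation: [-0.0, 0.701, 0.713, 0.0]
wrist_force: [1.1, -0.0, -0.2]
finger_gap: 0.0435
grip_force: 26.1
```

```bash
python3 - <<'E'
from h import *
c,T=grab('wrist'); save('w3',c['color']); s=env.get_state();print(s['tcp_pos'],s['orientation'].round(4),s['clock'],s['joint_pos'].round(2),s['finger_gap'])
q=s['orientation'];print(np.rad2deg(2*np.arctan2(q[2],q[1]))-90)
np.savez('w3.npz',T=T)
im=c['color']; hsv=cv2.cvtColor(im,cv2.COLOR_RGB2HSV)
m=((hsv[...,0]>15)&(hsv[...,0]<34)&(hsv[...,1]>60)).astype(np.uint8); m=cv2.morphologyEx(m,cv2.MORPH_OPEN,np.ones((3,3)))
n,l,st,ce=cv2.connectedComponentsWithStats(m)
m=np.isin(l,[i for i in range(1,n) if st[i,4]>300 and ce[i][1]<270])
h=cv2.convexHull(np.argwhere(m)[:,::-1].astype(np.int32)); q=cv2.approxPolyDP(h,5,True).reshape(-1,2); print(q.tolist(),plane(c,T,q,.012).round(4).tolist())
E
```

```text
[ 0.56200203 -0.22076481  0.1966059 ] [-4.000e-04  7.004e-01  7.137e-01  1.000e-04] 10.05 [-0.51  0.38  0.06  1.25  0.    1.04] 0.043553516831082405
1.076927099558631
[[404, 0], [361, 220], [60, 333], [40, 333], [0, 277], [0, 81], [232, 0]] [[0.6631, -0.0609, 0.012], [0.6424, -0.2531, 0.012], [0.329, -0.3859, 0.012], [0.3075, -0.3863, 0.012], [0.2771, -0.3211, 0.012], [0.3133, -0.1312, 0.012], [0.5194, -0.0636, 0.012]]
```

View pics/w3.png

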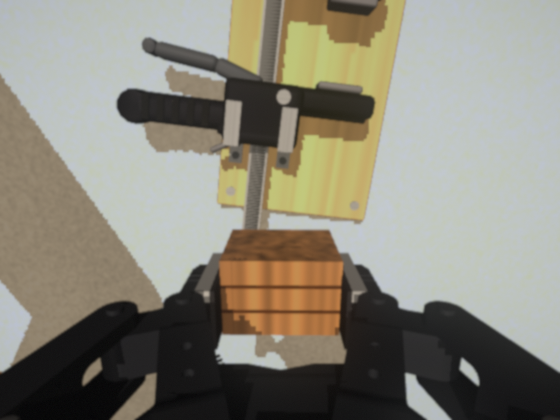

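The picture shows the blank held squarely, with its seams parallel to the clamp's jaws. Board corners are at about (219,203) and (362,220), the head pad strip is at (318..361, 88), and the end pad is near (352,5). Now I refine the clamp pose.

```bash
python3 - <<'E'
from h import *
im=cv2.imread('pics/w3.png')[...,::-1]; T=np.load('w3.npz')['T']; c,_=grab('wrist')
hsv=cv2.cvtColor(im.copy(),cv2.COLOR_RGB2HSV)
m=((hsv[...,1]>70)|(hsv[...,2]<0)); m[:,:200]=0; m[225:]=0
def fit(P): 
    P=np.array(P,np.float32); v=cv2.fitLine(P,cv2.DIST_HUBER,0,.01,.01).ravel(); return v
def edge(row,lo,hi,side):
    x=np.where(m[row,lo:hi])[0]; return (x.max() if side else x.min())+lo+(.5 if side else -.5)
Rt=plane(c,T,[[edge(r,300,450,1),r] for r in range(5,205,5)],.012)[:,:2]
Lf=plane(c,T,[[edge(r,205,260,0),r] for r in list(range(5,35,3))+list(range(175,198,3))],.012)[:,:2]
Bt=[]
for x in list(range(222,240,3))+list(range(275,355,4)):
    y=np.where(m[150:225,x])[0]; Bt.append([x,y.max()+150.5])
Bt=plane(c,T,Bt,.012)[:,:2]
for n,P in(('R',Rt),('L',Lf),('B',Bt)):
    v=fit(P); print(n,'ang',np.rad2deg(np.arctan2(v[1],v[0])).round(2),v[2:].round(4), np.abs((P-v[2:])@[-v[1],v[0]]).max().round(4))
vr,vl,vb=fit(Rt),fit(Lf),fit(Bt)
def X(a,b): 
    t=np.linalg.solve(np.c_[a[:2],-b[:2]],b[2:]-a[2:]); return a[2:]+t[0]*a[:2]
print('BL',X(vl,vb),'BR',X(vr,vb),'width',np.linalg.norm(X(vl,vb)-X(vr,vb)))
# head pad strip and end pad gray, clamp features
print('headpad',plane(c,T,[[318,83],[361,86],[363,93],[318,91]],.047).round(4).tolist())
print('endpad', plane(c,T,[[328,11],[375,13]],.047).round(4).tolist())
print('bar', plane(c,T,[[273,20],[256,190]],.042).round(4).tolist())
z=cv2.resize(im[0:230,110:410],None,fx=2.6,fy=2.6,interpolation=cv2.INTER_CUBIC); save('w3z',z)
E
```

```text
R ang 84.18 [ 0.6551 -0.1468] 0.0005
L ang 84.26 [ 0.5109 -0.148 ] 0.0005
B ang -5.78 [ 0.5597 -0.2458] 0.0006
BL [ 0.50164986 -0.23991513] BR [ 0.64414054 -0.2543354 ] width 0.1432185
headpad [[0.5908, -0.1307, 0.047], [0.625, -0.1323, 0.047], [0.627, -0.1375, 0.047], [0.5911, -0.1367, 0.047]]
endpad [[0.596, -0.0796, 0.047], [0.6314, -0.0803, 0.047]]
bar [[0.5546, -0.0852, 0.042], [0.5416, -0.2188, 0.042]]
```

View pics/w3z.png

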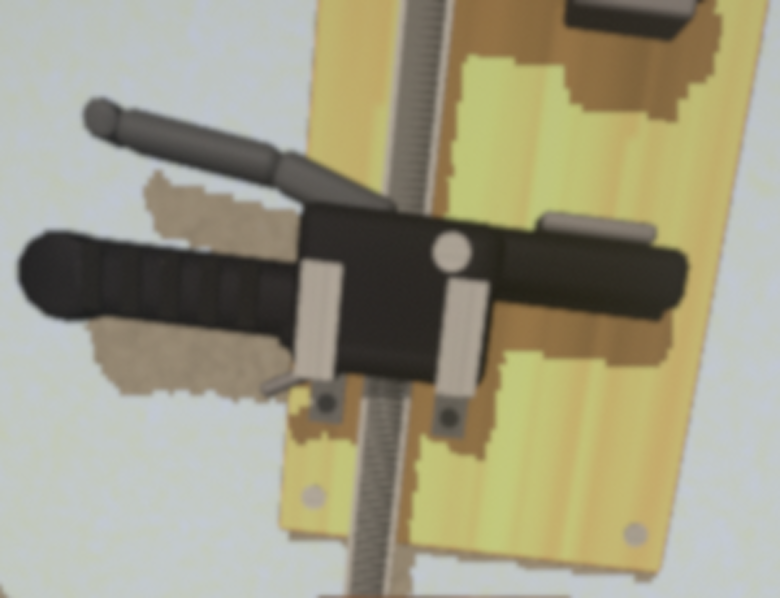

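The edges fit a 143 mm board width at a yaw of -5.8°. The origin comes out at (0.549,-0.124) and the head pad agrees to about 1 mm, which puts bed at about (0.611,-0.111). Moving over it.

>>> carry_out([
  {"delta_rot": [0, 0, -0.24], "travel": [0.39, 0.88, 0], "fingers": 1},
  {"delta_rot": [0, 0, -0.24], "travel": [0.39, 0.88, 0], "fingers": 1},
  {"delta_rot": [0, 0, -0.24], "travel": [0.39, 0.88, 0], "fingers": 1},
  {"delta_rot": [0, 0, -0.24], "travel": [0.39, 0.88, -0.4], "fingers": 1},
  {"delta_rot": [0, 0, -0.24], "travel": [0.39, 0.88, -0.6], "fingers": 1},
])

```text
clock: 10.72
tcp_pos: [0.6115, -0.1091, 0.1724]
orientation: [0.001, 0.742, 0.671, 0.0]
wrist_force: [0.4, -0.5, 0.7]
finger_gap: 0.0439
grip_force: 26.1
```

>>> carry_out([
  {"delta_rot": [0, 0, 0], "travel": [0, 0, -1], "fingers": 1},
  {"delta_rot": [0, 0, 0], "travel": [0, 0, -1], "fingers": 1},
  {"delta_rot": [0, 0, 0], "travel": [0, 0, -1], "fingers": 1},
  {"delta_rot": [0, 0, 0], "travel": [0, 0, -0.6], "fingers": 1},
  {"delta_rot": [0, 0, 0], "travel": [0, 0, 0], "fingers": 1},
])

```text
clock: 11.35
tcp_pos: [0.6101, -0.11, 0.0809]
orientation: [-0.001, 0.742, 0.671, -0.001]
wrist_force: [-0.6, -0.1, -1.0]
finger_gap: 0.0436
grip_force: 26.2
```

```bash
python3 - <<'E'
from h import *
s=env.get_state(); q=s['orientation'];print(s['tcp_pos'],np.rad2deg(2*np.arctan2(q[2],q[1]))-90,s['wrist_force'])
c,T=grab('scene');z1=cv2.resize(c['color'][190:320,90:240],(400,347),interpolation=cv2.INTER_CUBIC)
w,_=grab('wrist'); z2=cv2.resize(w['color'],(400,300)); save('p4',np.vstack([z1,z2])[:600] if 0 else np.hstack([z1[:300],z2]))
E
```

```text
[ 0.61009509 -0.10998399  0.08086004] -5.739043945849019 [-0.63313094 -0.0549549  -1.01641839]
```

View pics/p4.png

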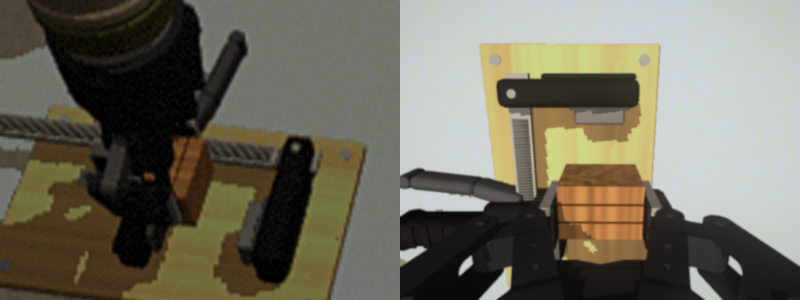

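The blank is centred on the end pad column (600 in the composite), aligned, and above the board between the jaws. Lowering.

>>> carry_out([
  {"delta_rot": [0, 0, 0], "travel": [0.02, 0, -0.8], "fingers": 1},
  {"delta_rot": [0, 0, 0], "travel": [0.02, 0, -0.8], "fingers": 1},
  {"delta_rot": [0, 0, 0], "travel": [0, 0, -0.55], "fingers": 1},
  {"delta_rot": [0, 0, 0], "travel": [0, 0, 0], "fingers": 1},
])

```text
clock: 11.95
tcp_pos: [0.6116, -0.1107, 0.0277]
orientation: [-0.0, 0.742, 0.67, -0.0]
wrist_force: [-0.1, 0.2, -0.3]
finger_gap: 0.0436
grip_force: 26.2
```

>>> carry_out([
  {"delta_rot": [0, 0, 0], "travel": [0, 0, -0.08], "fingers": 1},
  {"delta_rot": [0, 0, 0], "travel": [0, 0, -0.08], "fingers": 1},
  {"delta_rot": [0, 0, 0], "travel": [0, 0, 0], "fingers": 1},
])

```text
clock: 12.32
tcp_pos: [0.6122, -0.1109, 0.0244]
orientation: [0.0, 0.742, 0.671, 0.0]
wrist_force: [1.2, 1.0, 0.5]
finger_gap: 0.0441
grip_force: 26.2
```

>>> carry_out([
  {"delta_rot": [0, 0, 0], "travel": [0, 0, -0.08], "fingers": 1},
  {"delta_rot": [0, 0, 0], "travel": [0, 0, -0.06], "fingers": 1},
  {"delta_rot": [0, 0, 0], "travel": [0, 0, 0], "fingers": 1},
])

```text
clock: 12.7
tcp_pos: [0.6119, -0.1108, 0.0204]
orientation: [-0.0, 0.742, 0.671, -0.0]
wrist_force: [0.1, -0.4, 0.3]
finger_gap: 0.0436
grip_force: 26.2
```

>>> carry_out([
  {"delta_rot": [0, 0, 0], "travel": [0, 0, -0.06], "fingers": 1},
  {"delta_rot": [0, 0, 0], "travel": [0, 0, 0], "fingers": 1},
])

```text
clock: 12.95
tcp_pos: [0.6121, -0.1108, 0.0201]
orientation: [0.0, 0.742, 0.671, 0.0]
wrist_force: [-3.6, 1.0, 6.2]
finger_gap: 0.0437
grip_force: 26.9
```

Contact on the board. Open partly, because the bar is close, then lift.

>>> carry_out([
  {"delta_rot": [0, 0, 0], "travel": [0, 0, 0], "fingers": -0.36},
  {"delta_rot": [0, 0, 0], "travel": [0, 0, 0], "fingers": -0.36},
  {"delta_rot": [0, 0, 0], "travel": [0, 0, 0], "fingers": -0.36},
])

```text
clock: 13.32
tcp_pos: [0.612, -0.1108, 0.0189]
orientation: [-0.0, 0.742, 0.671, -0.0]
wrist_force: [0.2, 0.2, 0.4]
finger_gap: 0.0581
grip_force: 0.0
```

>>> carry_out([
  {"delta_rot": [0, 0, 0], "travel": [0, 0, 0.6], "fingers": -0.36},
  {"delta_rot": [0, 0, 0], "travel": [0, 0, 1], "fingers": -0.36},
  {"delta_rot": [0, 0, 0], "travel": [0, 0, 1], "fingers": -0.36},
  {"delta_rot": [0, 0, 0], "travel": [0, 0, 1], "fingers": -0.36},
  {"delta_rot": [0, 0, 0], "travel": [0, 0, 1], "fingers": -1},
])

```text
clock: 13.95
tcp_pos: [0.6123, -0.1109, 0.1361]
orientation: [0.001, 0.742, 0.671, 0.0]
wrist_force: [0.4, -1.1, -0.2]
finger_gap: 0.0745
grip_force: 0.0
```

```bash
python3 -c "
from blank import *
c=top(.048); save('w5',c['color'])"
```

```text
[ 0.61405551 -0.11142593  0.13990618] [0.0029 0.7419 0.6705 0.0016] 14.0
px [266.67925085 190.45435776] [ 203  138  120  104 6781] rect ((602.5881958007812, -92.85408020019531), (70.94135284423828, 77.91214752197266), 82.49064636230469)
[[321, 140], [314, 241], [209, 237], [203, 142]] [[0.6446, -0.0638, 0.048], [0.6349, -0.1329, 0.048], [0.562, -0.1225, 0.048], [0.5681, -0.0574, 0.048]]
```

```bash
python3 - <<'E'
from h import *
im=cv2.imread('pics/w3.png')[...,::-1]; T=np.load('w3.npz')['T']; c,_=grab('wrist')
O=np.array([.5492,-.1241]); a=np.deg2rad(-5.8); M=np.array([[np.cos(a),-np.sin(a)],[np.sin(a),np.cos(a)]])
cl=lambda px,z:((plane(c,T,px,z)[:,:2]-O)@M*1000).round(1).tolist()
g=cv2.cvtColor(im.copy(),cv2.COLOR_RGB2GRAY); sat=cv2.cvtColor(im.copy(),cv2.COLOR_RGB2HSV)
d=(g<90)
for x in (165,175,185,195):
    ys=np.where(d[30:140,x])[0]+30; sp=np.split(ys,np.where(np.diff(ys)>1)[0]+1); seg=[(int(k[0]),int(k[-1])) for k in sp if len(k)>3]
    print(x,seg,[cl([[x,k[0]-.5],[x,k[1]+.5]],.045) for k in seg])
# blank check, w5
im=cv2.imread('pics/w5.png')[...,::-1]; h=cv2.cvtColor(im.copy(),cv2.COLOR_RGB2HSV)
for p in((195,280),(180,260),(215,290),(150,300),(235,270),(230,230),(145,215)): print(p,h[p],im[p])
E
```

```text
165 [(44, 47), (50, 58), (94, 123)] [[[-79.5, 12.2], [-79.4, 9.3]], [[-79.4, 7.9], [-79.2, 1.4]], [[-78.3, -24.7], [-77.5, -48.1]]]
175 [(53, 61), (95, 124)] [[[-71.6, 6.7], [-71.3, 0.2]], [[-70.3, -24.5], [-69.3, -47.9]]]
185 [(49, 52), (55, 63), (97, 125)] [[[-64.0, 10.5], [-63.8, 7.6]], [[-63.8, 6.2], [-63.5, -0.4]], [[-62.3, -25.0], [-61.1, -47.7]]]
195 [(58, 66), (97, 126)] [[[-55.9, 4.9], [-55.5, -1.6]], [[-54.3, -24.1], [-53.0, -47.5]]]
(195, 280) [ 14 159 188] [188 125  71]
(180, 260) [ 32  93 200] [195 200 127]
(215, 290) [ 15 155 199] [199 138  78]
(150, 300) [ 15  35 133] [133 124 115]
(235, 270) [ 13 126  87] [87 63 44]
(230, 230) [ 32  99 201] [196 201 123]
(145, 215) [ 17 132 145] [145 113  70]
```

View pics/w5.png

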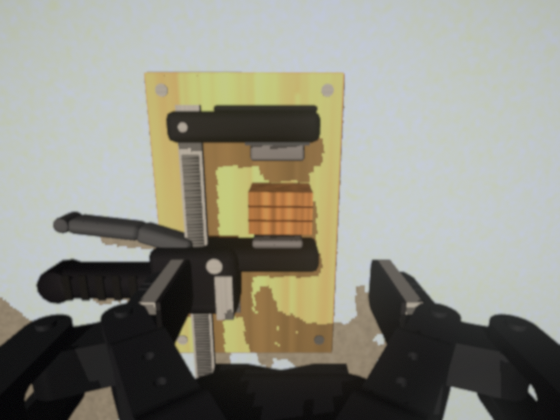

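The picture shows the blank upright on the board with its seams parallel to the jaws. Its columns are 249..313, while the pads are centred on column 277.5, so it sits about 2.4 mm too far out. I regrasp it lightly with the tool shifted 2.3 mm towards the bar to centre it.

>>> carry_out([
  {"delta_rot": [0, 0, 0], "travel": [-0.09, 0.01, 0], "fingers": -0.36},
  {"delta_rot": [0, 0, 0], "travel": [0, 0, -1], "fingers": -0.36},
  {"delta_rot": [0, 0, 0], "travel": [0, 0, -1], "fingers": -0.36},
  {"delta_rot": [0, 0, 0], "travel": [0, 0, -1], "fingers": -0.36},
  {"delta_rot": [0, 0, 0], "travel": [0, 0, -1], "fingers": -0.36},
])

```text
clock: 14.68
tcp_pos: [0.6085, -0.1102, 0.0319]
orientation: [-0.001, 0.742, 0.671, -0.001]
wrist_force: [0.5, 0.1, -0.2]
finger_gap: 0.0585
grip_force: 0.0
```

>>> carry_out([
  {"delta_rot": [0, 0, 0], "travel": [0, 0, -0.4], "fingers": -0.36},
  {"delta_rot": [0, 0, 0], "travel": [0, 0, 0], "fingers": -0.15},
  {"delta_rot": [0, 0, 0], "travel": [0, 0, 0], "fingers": 0.1},
  {"delta_rot": [0, 0, 0], "travel": [0, 0, 0], "fingers": 0.1},
  {"delta_rot": [0, 0, 0], "travel": [0, 0, 0], "fingers": 0.1},
], squeeze=20)

```text
clock: 15.3
tcp_pos: [0.6103, -0.1107, 0.0248]
orientation: [0.001, 0.742, 0.671, 0.0]
wrist_force: [0.8, 0.4, -0.5]
finger_gap: 0.0434
grip_force: 22.3
```

>>> carry_out([
  {"delta_rot": [0, 0, 0], "travel": [0, 0, 0], "fingers": -0.36},
  {"delta_rot": [0, 0, 0], "travel": [0, 0, 0], "fingers": -0.36},
  {"delta_rot": [0, 0, 0], "travel": [0, 0, 0.4], "fingers": -0.36},
  {"delta_rot": [0, 0, 0], "travel": [0, 0, 1], "fingers": -0.36},
  {"delta_rot": [0, 0, 0], "travel": [0, 0, 1], "fingers": -0.36},
])

```text
clock: 15.92
tcp_pos: [0.6098, -0.1105, 0.0852]
orientation: [0.0, 0.742, 0.671, 0.0]
wrist_force: [-0.0, -0.2, -0.7]
finger_gap: 0.0577
grip_force: 0.0
```

>>> carry_out([
  {"delta_rot": [0, 0, 0], "travel": [0, 0, 1], "fingers": -1},
  {"delta_rot": [0, 0, 0], "travel": [0, 0, 1], "fingers": -1},
  {"delta_rot": [0, 0, 0], "travel": [0, 0, 0], "fingers": -1},
])

```text
clock: 16.3
tcp_pos: [0.6115, -0.1111, 0.1371]
orientation: [0.002, 0.742, 0.671, 0.001]
wrist_force: [0.0, -0.1, -0.3]
finger_gap: 0.0851
grip_force: 0.0
```

```bash
cat > chk.py <<'E'
from h import *
O=np.array([.5492,-.1241]); a=np.deg2rad(-5.8); M=np.array([[np.cos(a),-np.sin(a)],[np.sin(a),np.cos(a)]])
def go(name):
    c,T=grab('wrist'); s=env.get_state(); print(s['tcp_pos'].round(4),s['clock']); im=c['color']; save(name,im); np.savez(name,T=T,**{k:c[k] for k in('fx','fy','cx','cy')})
    def px(x,y,z): return proj(c,T,np.r_[O+M@np.array([x,y])/1000,z/1000])[0]
    cl=lambda p,z:((plane(c,T,p,z)[:,:2]-O)@M*1000).round(1).tolist()
    hsv=cv2.cvtColor(im,cv2.COLOR_RGB2HSV); g=cv2.cvtColor(im,cv2.COLOR_RGB2GRAY)
    m=(hsv[...,0]<19)&(hsv[...,1]>138)&(hsv[...,2]>120)
    p,q=px(60,8,48),px(60,32,48)
    for t in (.3,.5,.7):
        u=p+(q-p)*t; r=int(u[1]); x=np.where(m[r,int(u[0])-60:int(u[0])+60])[0]+int(u[0])-60
        print('blank row',r,x.min(),x.max(),cl([[x.min()-.5,r],[x.max()+.5,r]],48e-3))
    # profile along bar at x=60
    for xx in (50,60,70):
        L=[]
        for y in range(-12,75): 
            u=px(xx,y,47.); i,j=int(round(u[1])),int(round(u[0])); L.append((y,int(hsv[i,j,1]),int(g[i,j])) if 0<=i<420 and 0<=j<560 else (y,-1,-1))
        print(xx,' '.join('%d:%d/%d'%t for t in L))
    r=int(px(60,-3,47)[1]); print('headpad row',r, g[r-1:r+2,int(px(30,-3,47)[0]):int(px(90,-3,47)[0])].mean(0).astype(int).tolist(),int(px(30,-3,47)[0]))
E
python3 -c "
from chk import *
go('w6')"
```

```text
[ 0.6106 -0.1108  0.1354] 16.35
blank row 219 247 310 [[38.7, 15.4], [83.1, 15.3]]
blank row 212 247 310 [[38.8, 20.4], [82.9, 20.4]]
blank row 205 247 310 [[38.9, 25.4], [82.8, 25.4]]
50 -12:74/40 -11:70/39 -10:79/39 -9:89/38 -8:93/35 -7:93/36 -6:62/56 -5:44/80 -4:41/100 -3:39/121 -2:37/123 -1:39/117 0:43/83 1:47/70 2:53/67 3:107/64 4:139/92 5:150/125 6:152/149 7:152/150 8:152/150 9:152/150 10:152/150 11:152/150 12:152/148 13:154/137 14:159/100 15:157/115 16:153/139 17:151/151 18:153/151 19:151/151 20:151/151 21:152/150 22:152/148 23:154/138 24:157/117 25:157/115 26:152/139 27:153/151 28:151/151 29:151/151 30:153/151 31:151/151 32:151/151 33:152/150 34:152/129 35:154/103 36:157/83 37:155/84 38:154/83 39:156/77 40:147/82 41:104/144 42:96/176 43:96/187 44:95/185 45:95/182 46:96/175 47:123/135 48:133/124 49:135/122 50:135/122 51:133/122 52:134/122 53:134/122 54:135/121 55:134/121 56:118/106 57:44/102 58:38/115 59:37/123 60:39/123 61:37/123 62:35/124 63:37/124 64:35/124 65:37/110 66:36/93 67:30/83 68:32/76 69:57/42 70:76/34 71:81/34 72:68/37 73:61/39 74:64/40
60 -12:76/42 -11:83/41 -10:
[... 1459 characters left out ...]
06 46:132/106 47:132/106 48:135/105 49:133/105 50:134/106 51:132/106 52:134/106 53:133/105 54:134/106 55:133/106 56:112/94 57:71/89 58:38/113 59:36/120 60:36/121 61:35/123 62:35/123 63:35/125 64:35/125 65:33/109 66:35/91 67:27/82 68:32/77 69:58/45 70:75/37 71:75/37 72:65/39 73:65/39 74:52/41
headpad row 243 [30, 30, 29, 30, 29, 30, 30, 30, 30, 30, 31, 31, 31, 31, 31, 32, 37, 55, 82, 105, 115, 119, 119, 119, 119, 119, 119, 119, 119, 120, 119, 119, 120, 119, 120, 120, 119, 120, 120, 120, 120, 120, 120, 120, 120, 120, 120, 120, 120, 120, 120, 120, 120, 120, 119, 120, 120, 120, 120, 120, 119, 120, 119, 120, 119, 114, 101, 80, 55, 40, 38, 39, 39, 39, 40, 40, 40, 40, 40, 46, 68, 113, 155, 174] 235
```

The blank is now centred: columns 247..310 against pad columns 253..302, about 0.5 mm off. The gap is about 56.5 mm, so the bar must travel about 30.5 mm. The handle spans y -48..-24 and the trigger front is at y +12.5 in clamp axes. Going to the grip point (0.478,-0.135) with the tool turned 90°.

>>> carry_out([
  {"delta_rot": [0, 0, 0.98], "travel": [-0.33, -0.06, 0.1], "fingers": -1},
  {"delta_rot": [0, 0, 0.98], "travel": [-0.33, -0.06, 0], "fingers": -1},
  {"delta_rot": [0, 0, 0.98], "travel": [-0.33, -0.06, 0], "fingers": -1},
  {"delta_rot": [0, 0, 0.98], "travel": [-0.33, -0.06, 0], "fingers": -1},
  {"delta_rot": [0, 0, 0.98], "travel": [-0.33, -0.06, 0], "fingers": -1},
])

```text
clock: 16.98
tcp_pos: [0.5674, -0.1178, 0.1352]
orientation: [-0.001, 0.556, 0.831, -0.0]
wrist_force: [0.5, 0.3, 0.3]
finger_gap: 0.0861
grip_force: 0.0
```

>>> carry_out([
  {"delta_rot": [0, 0, 0.98], "travel": [-0.33, -0.06, 0], "fingers": -1},
  {"delta_rot": [0, 0, 0.98], "travel": [-0.33, -0.06, 0], "fingers": -1},
  {"delta_rot": [0, 0, 0.98], "travel": [-0.33, -0.06, 0], "fingers": -1},
  {"delta_rot": [0, 0, 0.98], "travel": [-0.33, -0.06, 0], "fingers": -1},
  {"delta_rot": [0, 0, 0.98], "travel": [-0.33, -0.06, 0], "fingers": -1},
])

```text
clock: 17.6
tcp_pos: [0.5262, -0.1253, 0.1353]
orientation: [-0.001, 0.338, 0.941, 0.0]
wrist_force: [-0.1, 0.4, -0.7]
finger_gap: 0.0854
grip_force: 0.0
```

>>> carry_out([
  {"delta_rot": [0, 0, 0.98], "travel": [-0.33, -0.06, 0], "fingers": -1},
  {"delta_rot": [0, 0, 0.98], "travel": [-0.33, -0.06, 0], "fingers": -1},
  {"delta_rot": [0, 0, 0.98], "travel": [-0.33, -0.06, 0], "fingers": -1},
  {"delta_rot": [0, 0, 0.98], "travel": [-0.33, -0.06, 0], "fingers": -1},
  {"delta_rot": [0, 0, 0.98], "travel": [-0.33, -0.06, 0], "fingers": -1},
])

```text
clock: 18.23
tcp_pos: [0.4849, -0.1327, 0.1353]
orientation: [-0.001, 0.099, 0.995, 0.0]
wrist_force: [-0.3, -0.3, 0.4]
finger_gap: 0.0853
grip_force: 0.0
```

>>> carry_out([
  {"delta_rot": [0, 0, 0.98], "travel": [-0.33, -0.06, 0], "fingers": -1},
  {"delta_rot": [0, 0, 0], "travel": [0, 0, 0], "fingers": -1},
])

```text
clock: 18.48
tcp_pos: [0.4767, -0.1342, 0.1356]
orientation: [-0.001, 0.053, 0.999, 0.0]
wrist_force: [0.2, 0.9, -0.9]
finger_gap: 0.0851
grip_force: 0.0
```

```bash
python3 - <<'E'
from chk import *
c,T=grab('wrist'); s=env.get_state(); q=s['orientation']; print(s['tcp_pos'].round(4),np.rad2deg(2*np.arctan2(q[2],q[1]))-90,s['clock'],s['joint_pos'].round(2)); im=c['color']; save('w7',im)
g=cv2.cvtColor(im,cv2.COLOR_RGB2GRAY)
for x in(-60,-70,-80):
    L=[]
    for y in range(-60,25,1):
        u=proj(c,T,np.r_[O+M@np.array([x,y])/1000,.046])[0]; L.append('%d:%d'%(y,g[int(round(u[1])),int(round(u[0]))]))
    print(x,u.round(),' '.join(L))
E
```

```text
[ 0.4772 -0.1344  0.1358] 83.92913773419488 18.525 [-0.44  0.21 -0.33  1.03  0.   -0.33]
-60 [341. 229.] -60:130 -59:129 -58:129 -57:128 -56:129 -55:129 -54:128 -53:128 -52:128 -51:129 -50:129 -49:126 -48:115 -47:56 -46:30 -45:27 -44:29 -43:30 -42:32 -41:31 -40:31 -39:31 -38:31 -37:31 -36:30 -35:30 -34:30 -33:29 -32:29 -31:28 -30:29 -29:30 -28:30 -27:30 -26:28 -25:31 -24:48 -23:112 -22:124 -21:127 -20:128 -19:130 -18:130 -17:129 -16:127 -15:126 -14:126 -13:127 -12:128 -11:129 -10:129 -9:132 -8:142 -7:178 -6:184 -5:185 -4:183 -3:176 -2:98 -1:53 0:51 1:55 2:64 3:67 4:71 5:76 6:78 7:79 8:77 9:78 10:92 11:132 12:183 13:185 14:185 15:186 16:186 17:185 18:186 19:186 20:186 21:186 22:186 23:187 24:187
-70 [342. 216.] -60:128 -59:126 -58:125 -57:123 -56:124 -55:125 -54:125 -53:124 -52:123 -51:124 -50:125 -49:124 -48:103 -47:71 -46:34 -45:35 -44:36 -43:36 -42:36 -41:35 -40:36 -39:34 -38:35 -37:35 -36:35 -35:35 -34:36 -33:36 -32:34 -31:35 -30:35 -29:35 -28:34 -27:34 -26:34 -25:38 -24:65 -23:139 -22:144 -21:129 -20:127 -19:126 -18:126 -17:127 -16:128 -15:129 -14:129 -13:128 -12:125 -11:125 -10:128 -9:129 -8:130 -7:150 -6:173 -5:185 -4:185 -3:183 -2:173 -1:92 0:54 1:49 2:57 3:62 4:69 5:73 6:78 7:81 8:82 9:79 10:78 11:93 12:131 13:184 14:186 15:186 16:186 17:185 18:186 19:186 20:186 21:185 22:186 23:186 24:187
-80 [342. 202.] -60:130 -59:128 -58:125 -57:127 -56:127 -55:126 -54:126 -53:123 -52:123 -51:125 -50:126 -49:125 -48:116 -47:60 -46:39 -45:39 -44:39 -43:38 -42:37 -41:37 -40:38 -39:37 -38:37 -37:38 -36:38 -35:38 -34:37 -33:37 -32:38 -31:37 -30:37 -29:38 -28:38 -27:37 -26:35 -25:42 -24:74 -23:142 -22:152 -21:137 -20:130 -19:128 -18:127 -17:128 -16:128 -15:127 -14:126 -13:127 -12:129 -11:129 -10:129 -9:129 -8:130 -7:134 -6:148 -5:182 -4:185 -3:186 -2:185 -1:174 0:143 1:56 2:52 3:59 4:64 5:67 6:75 7:78 8:82 9:83 10:81 11:79 12:92 13:129 14:184 15:186 16:186 17:186 18:186 19:186 20:186 21:186 22:186 23:186 24:186
```

The handle (y -47.5..-23.7) and trigger (y -1..11.9) straddle the tool, whose middle is at y -17.5. Descending.

>>> carry_out([
  {"delta_rot": [0, 0, 0], "travel": [0, 0, -1], "fingers": -1},
  {"delta_rot": [0, 0, 0], "travel": [0, 0, -1], "fingers": -1},
  {"delta_rot": [0, 0, 0], "travel": [0, 0, -1], "fingers": -1},
  {"delta_rot": [0, 0, 0], "travel": [0, 0, -1], "fingers": -1},
  {"delta_rot": [0, 0, 0], "travel": [0, 0, -0.8], "fingers": -1},
])

```text
clock: 19.15
tcp_pos: [0.4777, -0.1343, 0.0152]
orientation: [-0.0, 0.053, 0.999, 0.0]
wrist_force: [0.6, -1.3, 0.4]
finger_gap: 0.0855
grip_force: 0.0
```

>>> carry_out([
  {"delta_rot": [0, 0, 0], "travel": [0, 0, -0.2], "fingers": -0.56},
  {"delta_rot": [0, 0, 0], "travel": [0, 0, 0], "fingers": -0.52},
  {"delta_rot": [0, 0, 0], "travel": [0, 0, 0], "fingers": -0.52},
], squeeze=35)

```text
clock: 19.52
tcp_pos: [0.4783, -0.1345, 0.0122]
orientation: [0.0, 0.052, 0.999, 0.0]
wrist_force: [0.3, 1.2, -0.9]
finger_gap: 0.065
grip_force: 0.6
```

>>> carry_out([
  {"delta_rot": [0, 0, 0], "travel": [-0.02, -0.2, 0], "fingers": -0.25},
  {"delta_rot": [0, 0, 0], "travel": [-0.02, -0.2, 0], "fingers": 0.03},
  {"delta_rot": [0, 0, 0], "travel": [0, 0, 0], "fingers": 0.03},
  {"delta_rot": [0, 0, 0], "travel": [0, 0, 0], "fingers": 0.03},
])

```text
clock: 20.02
tcp_pos: [0.476, -0.1428, 0.0129]
orientation: [-0.0, 0.051, 0.999, 0.002]
wrist_force: [-5.2, 8.0, 11.1]
finger_gap: 0.042
grip_force: 11.6
```

```bash
cat > jaw.py <<'E'
from chk import *
def jaw(name):
    c,T=grab('scene'); im=c['color']; save(name,im); g=cv2.cvtColor(im,cv2.COLOR_RGB2GRAY)
    def prof(x,z,r): 
        return ' '.join('%d:%d'%(y,g[tuple(np.round(proj(c,T,np.r_[O+M@np.array([x,y])/1000,z])[0][::-1]).astype(int))]) for y in r)
    print('bar/jaw x=85',prof(85,.045,range(30,95,1)))
    print('tail x=0',prof(0,.042,range(-180,-110,2)))
if __name__=='__main__':
    import sys; jaw(sys.argv[1])
E
python3 jaw.py s1
```

```text
bar/jaw x=85 30:25 31:26 32:26 33:21 34:21 35:20 36:29 37:29 38:32 39:32 40:38 41:38 42:40 43:40 44:41 45:43 46:43 47:53 48:53 49:55 50:55 51:54 52:56 53:56 54:60 55:60 56:56 57:56 58:21 59:21 60:16 61:14 62:14 63:11 64:11 65:4 66:4 67:5 68:0 69:4 70:4 71:4 72:4 73:4 74:1 75:1 76:2 77:5 78:5 79:8 80:8 81:10 82:10 83:0 84:3 85:3 86:11 87:11 88:1 89:1 90:15 91:15 92:83 93:104 94:104
tail x=0 -180:71 -178:72 -176:71 -174:69 -172:67 -170:52 -168:26 -166:36 -164:42 -162:32 -160:26 -158:37 -156:39 -154:35 -152:34 -150:31 -148:33 -146:36 -144:34 -142:32 -140:38 -138:42 -136:38 -134:42 -132:34 -130:32 -128:40 -126:46 -124:36 -122:38 -120:32 -118:41 -116:44 -114:32 -112:37
```

>>> carry_out([
  {"delta_rot": [0, 0, 0], "travel": [0.04, 0.4, 0], "fingers": -0.52},
  {"delta_rot": [0, 0, 0], "travel": [0, 0, 0], "fingers": -0.52},
  {"delta_rot": [0, 0, 0], "travel": [-0.02, -0.2, 0], "fingers": -0.25},
  {"delta_rot": [0, 0, 0], "travel": [-0.02, -0.2, 0], "fingers": 0.04},
  {"delta_rot": [0, 0, 0], "travel": [0, 0, 0], "fingers": 0.04},
])

```text
clock: 20.7
tcp_pos: [0.4759, -0.143, 0.012]
orientation: [-0.001, 0.051, 0.999, 0.002]
wrist_force: [-3.3, 9.8, 11.8]
finger_gap: 0.0409
grip_force: 10.2
```

>>> carry_out([
  {"delta_rot": [0, 0, 0], "travel": [0.04, 0.4, 0], "fingers": -0.52},
  {"delta_rot": [0, 0, 0], "travel": [0, 0, 0], "fingers": -0.52},
  {"delta_rot": [0, 0, 0], "travel": [-0.02, -0.2, 0], "fingers": -0.25},
  {"delta_rot": [0, 0, 0], "travel": [-0.02, -0.2, 0], "fingers": 0.04},
  {"delta_rot": [0, 0, 0], "travel": [0, 0, 0], "fingers": 0.04},
])

```text
clock: 21.32
tcp_pos: [0.4755, -0.1429, 0.0119]
orientation: [-0.001, 0.051, 0.999, 0.002]
wrist_force: [-4.3, 8.8, 12.3]
finger_gap: 0.0404
grip_force: 10.6
```

```bash
python3 - <<'E'
from chk import *
c,T=grab('scene'); save('s3',c['color'])
def prof(im,x,z,r):
    g=cv2.cvtColor(im,cv2.COLOR_RGB2GRAY).astype(np.float32)
    P=np.array([np.r_[O+M@np.array([x,y])/1000,z] for y in r]); u=proj(c,T,P).astype(np.float32)
    return cv2.remap(g,u[:,0].reshape(1,-1),u[:,1].reshape(1,-1),cv2.INTER_LINEAR)[0]
r=np.arange(55,100,.5)
for n in('scene0','s1','s3'):
    im=cv2.imread(f'pics/{n}.png')[...,::-1].copy(); out=[]
    for x in(75,80,85):
        v=prof(im,x,.045,r); k=np.where(v>45)[0]; k=k[r[k]>65]; out.append(r[k[0]] if len(k) else None)
    t=prof(im,0,.042,np.arange(-185,-120,.5)); k=np.where(t<55)[0]; print(n,'jaw back',out,'tail',-185+.5*k[0])
E
```

```text
scene0 jaw back [np.float64(65.5), np.float64(95.5), np.float64(95.5)] tail -163.5
s1 jaw back [np.float64(91.0), np.float64(91.0), np.float64(91.0)] tail -170.0
s3 jaw back [np.float64(83.5), np.float64(84.0), np.float64(83.5)] tail -177.5
```

Bar travel so far is about 12–13 mm in three strokes, roughly 4.2 mm each, and contact is due at about 26.5 mm. Three more strokes.

>>> carry_out([
  {"delta_rot": [0, 0, 0], "travel": [0.04, 0.4, 0], "fingers": -0.52},
  {"delta_rot": [0, 0, 0], "travel": [0, 0, 0], "fingers": -0.52},
  {"delta_rot": [0, 0, 0], "travel": [-0.02, -0.2, 0], "fingers": -0.25},
  {"delta_rot": [0, 0, 0], "travel": [-0.02, -0.2, 0], "fingers": 0.04},
  {"delta_rot": [0, 0, 0], "travel": [0, 0, 0], "fingers": 0.04},
])

```text
clock: 22.0
tcp_pos: [0.4755, -0.1429, 0.0119]
orientation: [-0.001, 0.051, 0.999, 0.002]
wrist_force: [-4.3, 9.3, 11.4]
finger_gap: 0.0414
grip_force: 10.7
```

>>> carry_out([
  {"delta_rot": [0, 0, 0], "travel": [0.04, 0.4, 0], "fingers": -0.52},
  {"delta_rot": [0, 0, 0], "travel": [0, 0, 0], "fingers": -0.52},
  {"delta_rot": [0, 0, 0], "travel": [-0.02, -0.2, 0], "fingers": -0.25},
  {"delta_rot": [0, 0, 0], "travel": [-0.02, -0.2, 0], "fingers": 0.04},
  {"delta_rot": [0, 0, 0], "travel": [0, 0, 0], "fingers": 0.04},
])

```text
clock: 22.62
tcp_pos: [0.4754, -0.143, 0.0119]
orientation: [-0.001, 0.051, 0.999, 0.002]
wrist_force: [-4.4, 8.4, 11.8]
finger_gap: 0.0413
grip_force: 10.8
```

```bash
cat > bar.py <<'E'
from chk import *
import sys
def prof(c,T,im,x,z,r):
    g=cv2.cvtColor(im,cv2.COLOR_RGB2GRAY).astype(np.float32)
    P=np.array([np.r_[O+M@np.array([x,y])/1000,z] for y in r]); u=proj(c,T,P).astype(np.float32)
    return cv2.remap(g,u[:,0].reshape(1,-1),u[:,1].reshape(1,-1),cv2.INTER_LINEAR)[0]
c,T=grab('scene'); save(sys.argv[1],c['color'])
for n in('scene0',sys.argv[1]):
    im=cv2.imread(f'pics/{n}.png')[...,::-1].copy(); out=[]; r=np.arange(40,105,.25)
    for x in(78,80,82,84,86):
        v=prof(c,T,im,x,.045,r); k=np.where(v[1:]*1.>45)[0]; k=[i for i in k if v[i]<=45 and r[i]>55]; out.append(r[k[-1]] if len(k) else 0)
    t=prof(c,T,im,0,.042,np.arange(-200,-120,.25)); k=np.where(t<55)[0]; print(n,'jaw back',np.array(out),'tail',-200+.25*k[0])
print(env.get_state()['clock'])
E
python3 bar.py s5
```

```text
scene0 jaw back [95.25 95.   95.25 95.5  95.  ] tail -163.75
s5 jaw back [73.   73.25 73.5  73.5  73.25] tail -187.75
22.675
```

>>> carry_out([
  {"delta_rot": [0, 0, 0], "travel": [0.04, 0.4, 0], "fingers": -0.52},
  {"delta_rot": [0, 0, 0], "travel": [0, 0, 0], "fingers": -0.52},
  {"delta_rot": [0, 0, 0], "travel": [-0.02, -0.2, 0], "fingers": -0.25},
  {"delta_rot": [0, 0, 0], "travel": [-0.02, -0.2, 0], "fingers": 0.04},
  {"delta_rot": [0, 0, 0], "travel": [0, 0, 0], "fingers": 0.04},
])

```text
clock: 23.3
tcp_pos: [0.4754, -0.1429, 0.012]
orientation: [-0.001, 0.051, 0.999, 0.002]
wrist_force: [-5.7, 8.4, 11.6]
finger_gap: 0.0411
grip_force: 12.1
```

```bash
python3 bar.py s6
```

```text
scene0 jaw back [95.25 95.   95.25 95.5  95.  ] tail -163.75
s6 jaw back [68.75 68.5  68.25 68.75 68.25] tail -193.0
23.35
```

The force is rising slightly (12.1 against 10.7 N), so the pad is just in contact. One more stroke, reading the force.

>>> carry_out([
  {"delta_rot": [0, 0, 0], "travel": [0.04, 0.4, 0], "fingers": -0.52},
  {"delta_rot": [0, 0, 0], "travel": [0, 0, 0], "fingers": -0.52},
  {"delta_rot": [0, 0, 0], "travel": [-0.02, -0.2, 0], "fingers": -0.25},
  {"delta_rot": [0, 0, 0], "travel": [-0.02, -0.2, 0], "fingers": 0.04},
  {"delta_rot": [0, 0, 0], "travel": [0, 0, 0], "fingers": 0.04},
])

```text
clock: 23.98
tcp_pos: [0.4755, -0.1429, 0.0119]
orientation: [-0.001, 0.051, 0.999, 0.002]
wrist_force: [-4.5, 10.1, 11.4]
finger_gap: 0.0414
grip_force: 14.3
```

```bash
python3 bar.py s7
```

```text
scene0 jaw back [95.25 95.   95.25 95.5  95.  ] tail -163.75
s7 jaw back [66.25 66.5  66.5  67.   66.5 ] tail -194.5
24.025
```

Force is up 3.6 N over the free strokes, which means about 3 mm of squash. I check this independently: release (the brake holds the bar), lift, and measure the pad thickness with the wrist camera.

>>> carry_out([
  {"delta_rot": [0, 0, 0], "travel": [0.04, 0.4, 0], "fingers": -0.8},
  {"delta_rot": [0, 0, 0], "travel": [0, 0, 0], "fingers": -0.8},
  {"delta_rot": [0, 0, 0], "travel": [0, 0, 1], "fingers": -0.8},
  {"delta_rot": [0, 0, 0], "travel": [0, 0, 1], "fingers": -0.8},
  {"delta_rot": [0, 0, 0], "travel": [0, 0, 1], "fingers": -0.8},
])

```text
clock: 24.65
tcp_pos: [0.478, -0.1357, 0.0873]
orientation: [0.0, 0.052, 0.999, -0.001]
wrist_force: [0.0, -0.4, 0.4]
finger_gap: 0.077
grip_force: 0.0
```

>>> carry_out([
  {"delta_rot": [0, 0, 0], "travel": [0.5, 0.05, 1], "fingers": -0.8},
  {"delta_rot": [0, 0, 0], "travel": [1, 0.1, 1], "fingers": -1},
  {"delta_rot": [0, 0, 0], "travel": [1, 0.1, 0], "fingers": -1},
  {"delta_rot": [0, 0, 0], "travel": [1, 0.1, 0], "fingers": -1},
  {"delta_rot": [0, 0, 0], "travel": [1, 0.1, 0], "fingers": -1},
])

```text
clock: 25.28
tcp_pos: [0.5915, -0.1245, 0.1366]
orientation: [0.0, 0.052, 0.999, -0.001]
wrist_force: [0.2, -0.8, 0.1]
finger_gap: 0.0858
grip_force: 0.0
```

>>> carry_out([
  {"delta_rot": [0, 0, 0], "travel": [1, 0.1, 0], "fingers": -1},
  {"delta_rot": [0, 0, 0], "travel": [0.2, 0.05, 0], "fingers": -1},
  {"delta_rot": [0, 0, 0], "travel": [0, 0, 0], "fingers": -1},
])

```text
clock: 25.65
tcp_pos: [0.62, -0.12, 0.1361]
orientation: [-0.0, 0.052, 0.999, -0.0]
wrist_force: [-0.2, -0.0, 0.3]
finger_gap: 0.086
grip_force: 0.0
```

```bash
python3 - <<'E'
from chk import *
c,T=grab('wrist'); s=env.get_state(); print(s['tcp_pos'].round(4),s['clock']); im=c['color']; save('w8',im)
hsv=cv2.cvtColor(im,cv2.COLOR_RGB2HSV).astype(np.float32); g=cv2.cvtColor(im,cv2.COLOR_RGB2GRAY).astype(np.float32)
r=np.arange(-9,60,1.)
for x in(50,60,68):
    u=proj(c,T,np.array([np.r_[O+M@np.array([x,y])/1000,.047] for y in r])).astype(np.float32)
    f=lambda a:cv2.remap(np.ascontiguousarray(a),u[:,0].reshape(1,-1),u[:,1].reshape(1,-1),cv2.INTER_LINEAR)[0].astype(int)
    print(x,' '.join('%d:%d/%d'%t for t in zip(r,f(hsv[...,1]),f(g))))
px=proj(c,T,np.r_[O+M@np.array([60,20])/1000,.047])[0]; print(px)
i,j=int(px[1]),int(px[0]); save('w8z',cv2.resize(im[max(i-100,0):i+100,max(j-130,0):j+130],None,fx=3,fy=3,interpolation=cv2.INTER_CUBIC))
E
```

```text
[ 0.6195 -0.1199  0.1363] 25.7
50 -9:77/34 -8:79/34 -7:82/34 -6:55/50 -5:40/81 -4:37/103 -3:36/114 -2:38/112 -1:66/98 0:133/116 1:151/141 2:152/144 3:153/144 4:152/145 5:152/145 6:151/145 7:152/145 8:153/141 9:156/122 10:161/102 11:155/127 12:152/143 13:152/145 14:152/145 15:152/145 16:152/145 17:152/144 18:152/143 19:155/126 20:160/101 21:155/123 22:152/142 23:152/144 24:152/145 25:154/145 26:152/145 27:152/145 28:153/144 29:149/139 30:127/114 31:62/97 32:37/108 33:36/115 34:37/114 35:39/109 36:40/87 37:43/67 38:38/71 39:33/75 40:44/56 41:83/34 42:87/32 43:79/34 44:75/36 45:72/37 46:69/38 47:71/38 48:68/38 49:66/39 50:64/39 51:62/40 52:67/41 53:69/41 54:68/42 55:70/41 56:72/40 57:78/39 58:78/39 59:86/52
60 -9:72/34 -8:74/34 -7:76/34 -6:53/51 -5:41/82 -4:38/104 -3:36/115 -2:38/114 -1:63/103 0:136/112 1:158/132 2:159/133 3:159/133 4:158/133 5:158/134 6:158/133 7:158/133 8:158/130 9:160/112 10:164/92 11:161/115 12:160/132 13:159/133 14:159/133 15:159/133 16:159/133 17:159/133 18:160/130 19:161/114 20:164/97 21:161/118 22:159/132 23:158/133 24:158/134 25:158/133 26:159/133 27:158/133 28
[... 307 characters left out ...]
6 -8:70/35 -7:69/37 -6:49/54 -5:39/84 -4:37/105 -3:37/113 -2:37/115 -1:56/111 0:117/118 1:153/134 2:154/139 3:155/139 4:154/140 5:155/139 6:155/139 7:154/140 8:155/138 9:156/125 10:160/100 11:157/120 12:154/138 13:154/140 14:154/140 15:155/139 16:155/140 17:153/140 18:155/137 19:157/121 20:159/101 21:157/121 22:154/137 23:154/140 24:154/140 25:154/140 26:154/140 27:154/140 28:155/140 29:153/137 30:129/119 31:63/99 32:37/108 33:36/113 34:36/111 35:37/93 36:40/72 37:40/71 38:34/73 39:30/75 40:42/57 41:64/39 42:70/37 43:67/37 44:62/39 45:59/41 46:62/40 47:60/41 48:62/41 49:62/41 50:58/41 51:59/42 52:59/42 53:59/43 54:62/43 55:58/42 56:61/41 57:65/42 58:69/42 59:80/53
[294.81796525 200.10666312]
```

View pics/w8z.png

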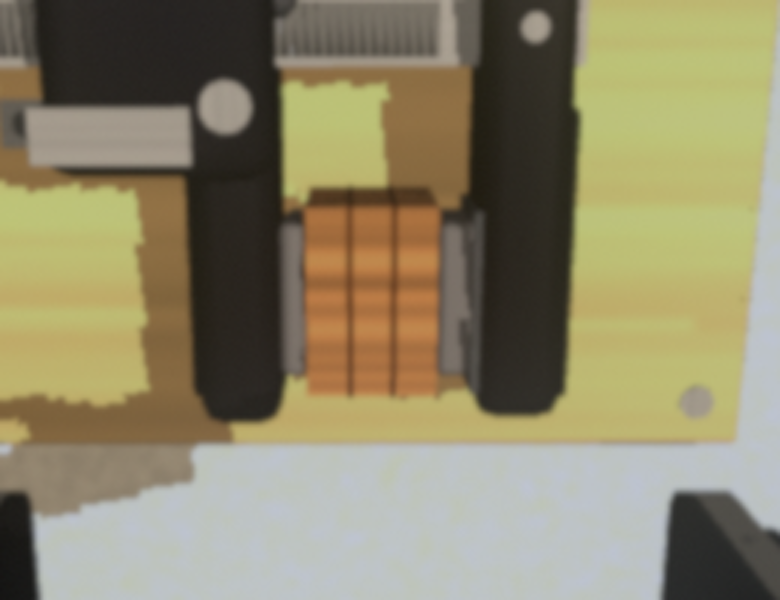

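The picture shows the blank squarely between the pads. The soft pad measures about 9.5 mm (12.2 before), so the squash is about 2.7 mm and force and vision agree. I go back for one final partial stroke adding about 1.3 mm.

>>> carry_out([
  {"delta_rot": [0, 0, 0], "travel": [-0.95, -0.1, 0], "fingers": -1},
  {"delta_rot": [0, 0, 0], "travel": [-0.95, -0.1, 0], "fingers": -1},
  {"delta_rot": [0, 0, 0], "travel": [-0.95, -0.1, 0], "fingers": -1},
  {"delta_rot": [0, 0, 0], "travel": [-0.95, -0.1, 0], "fingers": -1},
  {"delta_rot": [0, 0, 0], "travel": [-0.95, -0.1, 0], "fingers": -1},
])

```text
clock: 26.32
tcp_pos: [0.4997, -0.1322, 0.1368]
orientation: [-0.0, 0.052, 0.999, -0.0]
wrist_force: [-0.1, 0.1, 0.1]
finger_gap: 0.085
grip_force: 0.0
```

>>> carry_out([
  {"delta_rot": [0, 0, 0], "travel": [-0.95, -0.1, 0], "fingers": -1},
  {"delta_rot": [0, 0, 0], "travel": [0, 0, 0], "fingers": -1},
])

```text
clock: 26.58
tcp_pos: [0.4756, -0.1345, 0.1368]
orientation: [-0.0, 0.053, 0.999, 0.0]
wrist_force: [-0.6, -0.0, -0.5]
finger_gap: 0.0858
grip_force: 0.0
```

>>> carry_out([
  {"delta_rot": [0, 0, 0], "travel": [0, 0, -1], "fingers": -1},
  {"delta_rot": [0, 0, 0], "travel": [0, 0, -1], "fingers": -1},
  {"delta_rot": [0, 0, 0], "travel": [0, 0, -1], "fingers": -1},
  {"delta_rot": [0, 0, 0], "travel": [0, 0, -1], "fingers": -0.8},
  {"delta_rot": [0, 0, 0], "travel": [0, 0, -1], "fingers": -0.6},
])

```text
clock: 27.2
tcp_pos: [0.4786, -0.1348, 0.011]
orientation: [0.001, 0.052, 0.999, -0.0]
wrist_force: [-0.5, -0.2, -0.1]
finger_gap: 0.0687
grip_force: 0.0
```

>>> carry_out([
  {"delta_rot": [0, 0, 0], "travel": [0, 0, 0], "fingers": -0.52},
  {"delta_rot": [0, 0, 0], "travel": [0, 0, 0], "fingers": -0.52},
])

```text
clock: 27.45
tcp_pos: [0.4782, -0.1345, 0.0122]
orientation: [0.0, 0.052, 0.999, 0.0]
wrist_force: [-0.3, 1.2, -0.6]
finger_gap: 0.0646
grip_force: 0.7
```

>>> carry_out([
  {"delta_rot": [0, 0, 0], "travel": [-0.02, -0.18, 0], "fingers": -0.27},
  {"delta_rot": [0, 0, 0], "travel": [-0.02, -0.18, 0], "fingers": -0.02},
  {"delta_rot": [0, 0, 0], "travel": [0, 0, 0], "fingers": -0.02},
  {"delta_rot": [0, 0, 0], "travel": [0, 0, 0], "fingers": -0.02},
])

```text
clock: 27.95
tcp_pos: [0.4765, -0.1417, 0.0131]
orientation: [0.0, 0.051, 0.999, 0.002]
wrist_force: [-3.8, 10.1, 10.3]
finger_gap: 0.044
grip_force: 16.4
```

```bash
python3 bar.py s8
```

```text
scene0 jaw back [95.25 95.   95.25 95.5  95.  ] tail -163.75
s8 jaw back [65.25 65.   65.   65.25 65.  ] tail -196.0
28.0
```

Force and the jaw shift (+1.45 mm) put the squash at about 4.1–4.7 mm, with the trigger held and the handle gripped. One settling check, then I hand in.

>>> carry_out([
  {"delta_rot": [0, 0, 0], "travel": [0, 0, 0], "fingers": -0.02},
  {"delta_rot": [0, 0, 0], "travel": [0, 0, 0], "fingers": -0.02},
])

```text
clock: 28.25
tcp_pos: [0.4765, -0.1417, 0.013]
orientation: [0.0, 0.051, 0.999, 0.002]
wrist_force: [-3.9, 9.1, 11.6]
finger_gap: 0.0439
grip_force: 16.4
```

```bash
python3 bar.py s9; python3 -c "
from workcell import env
print(env.hand_in())"
```

```text
scene0 jaw back [95.25 95.   95.25 95.5  95.  ] tail -163.75
s9 jaw back [65.25 65.   65.   65.25 65.  ] tail -196.0
28.3
the job is handed in; nothing more can be done
None
```

The job is handed in at 28.3 s, with no verdict shown: the blank stands centred (about 0.5 mm off before clamping) between the pads, seams parallel to the jaws, the soft pad is squashed an estimated 4.1–4.7 mm, and the trigger is still held squeezed.

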